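Load the specimen carrier and tension its hold-down clamp

TASK

Get the specimen shaker ready to run: stand the two jars from the table in the two free places of the round carrier, so that all seven are packed upright on its floor, then swing the clamp arm over them all the way to its stop. Turn the tension knob clockwise until the needle on the dial stands in the gap of the set mark, and let go. Leave the other things on the bench where they are.

Things in the scene. Friction and masses are not known exactly. Their poses are not given: they have to be found in the camera images.
- jar_a: a stoppered steel specimen jar: round body 40 mm in diameter and 40 mm high (foot bevelled, 32 mm wide at the bottom and full width from 7 mm up), with a slim round white knob on top, 14 mm in diameter and 26 mm high, 66 mm in all, 70 to 140 g; origin at the centre of its underside, z up. It starts on the table, outside the carrier, left of the shaker.
- jar_b: the second jar that starts on the table left of the shaker; same shape and origin as jar_a.
- carrier: round open aluminium carrier fixed on the shaker: outer diameter 138 mm, inner diameter 132 mm, 30 mm high, floor 5 mm thick; origin at the centre of its underside, which is 30 mm above the table. It takes seven jars: one in the middle and six in a ring of 43 mm radius (3 mm play all round). Measured about its own z axis (up) from its own x axis, the ring places at 60, 180, 240 and 300 degrees and the middle are filled; those at 0 and 120 degrees are empty.
- jar_in0: a jar like jar_a that already stands in the carrier, in the middle; origin at the centre of its underside.
- jar_in1: a jar like jar_a that already stands in the carrier, at 60 degrees; origin at the centre of its underside.
- jar_in2: a jar like jar_a that already stands in the carrier, at 180 degrees; origin at the centre of its underside.
- jar_in3: a jar like jar_a that already stands in the carrier, at 240 degrees; origin at the centre of its underside.
- jar_in4: a jar like jar_a that already stands in the carrier, at 300 degrees; origin at the centre of its underside.
- swing (a joint): angle of the swing arm of the hold-down clamp about its upright column, rad: 0 parked, 1.30 at its stop, where the clamp's pad is over the carrier. It grows clockwise seen from above. It stays where it is left (stiff hinge, about 0.35 N m).
- column_axis (a point): point on the axis of the column about which the arm swings, 160 mm from the carrier's axis, at the height of swing_post. The arm is a flat aluminium bar 30 mm wide, its top 164 mm above the table; the pad under it, 110 mm in diameter, passes 2.5 to 4 mm above the jars' knobs.
- swing_post (a point): middle of the part to grip of the round steel post, 14 mm in diameter and 36 mm high, that stands upright on the free end of the swing arm, 240 mm from the column's axis; it serves to swing the arm. The point is on the post's axis, 22 mm above the arm's top and 14 mm below the post's top.
- knob_grip (a point): grip point of the black tension knob on the swing arm, 160 mm from the column's axis: an upright bar 52 mm long (along this point's x), 14 mm thick (along its y) and 28 mm high, on a round stem 13 mm in diameter; the top of the bar is 10 mm above this point; axis z up, it turns about it. Turning it clockwise seen from above lowers the sprung pad 5 mm per rad onto the jars; it stays where it is left (friction about 0.12 N m).
- knob (a joint): angle of the tension knob, rad, growing clockwise seen from above, 0 to 4.5; starts at 0 to 0.3. Pad over the seven jars, the pad touches them at about 0.8 rad and from then on the needle moves about 0.6 rad per rad of the knob.
- needle (a joint): angle of the dial's needle, rad, clockwise seen from above; 0 = the spring is slack. It shows how far the pad's spring is pressed in (120 rad per metre).
- fork (a joint): angle at which the set mark stands on the dial, in the same sense and from the same zero as the needle's (0.70 to 1.10 rad); it is locked and is not to be touched.
- needle_tip (a point): tip of the dark needle, 46 mm from the centre of the dial. The white round dial, 108 mm in diameter, lies level above the swing arm between the column and the knob and rides down with the screw as the knob is turned; its top is 188 mm above the table at knob angle 0.
- fork_mark (a point): middle of the gap of the set mark, a small black fork with two prongs 14 mm apart at the dial's edge, 46 mm from the dial's centre: the needle's tip is to stand in this gap.
- wash_bottle: white plastic bottle, 60 mm in diameter, 160 mm high; not part of the job. Origin at its underside's centre.
- bowl: steel bowl, 100 mm wide, 45 mm high; not part of the job. Origin at its underside's centre.
- spatula: steel spatula, 170 mm long, lying; not part of the job. Origin near its middle.
- tin: low round aluminium tin, 60 mm in diameter, 35 mm high; not part of the job. Origin at its underside's centre.
- tray: steel tray, 140 x 200 x 22 mm; not part of the job. Origin at its underside's centre.
- card_box: cardboard box, 100 x 70 x 45 mm; not part of the job. Origin at its underside's centre.
Mind the look-alikes: they are no part of the job. What is shaped like the jar_b but green is not meant.

How it is judged:
By the outcome, as a careful person would: the job done as asked, in the order asked, and still so for the second after the job is handed in, with the robot touching nothing.
It also fails if it takes over 72 s, if anything falls off the work surface, if the arm or the gripper's body presses on something with over 40 N, if the wrist force passes 120 N, or if a joint passes its speed limit or range.

ROBOT

A 6-joint arm with a two-finger parallel gripper is mounted at the origin on the work surface. World frame = base frame: x ahead of the robot, y to its left, z up, the work surface at z = 0. Lengths are in mm, angles in rad, forces in N, time in s.
With the tool pointing down it reaches from about 275 to 875 mm from the base axis. Payload 12.5 kg.
Tool frame: the origin (TCP) lies at the very end of the fingers, on their centre line; the grasp point (between the pads) lies 19 mm behind it (r.tcp_to_grasp is the distance from the TCP to the grasp point, in mm); z points along the fingers, x is the direction in which the jaws open and shut, and the axes are right-handed (so a half turn about z gives the same grasp; the last joint's range is limited). The gripper opens to 85 mm and grips with 20 to 120 N. Pads are 22 mm wide; open, the fingers measure 114 mm over their backs; the gripper's body (76 mm by 85 mm) begins 54 mm behind the grasp point. The pads swing forward as they close: fully open they stand 13 mm farther back than shut.
Start: joints at [1.04, 0.351, 1.652, -0, 1.139, -0.085], TCP at [237.117, 496.246, 231.29] pointing down, gripper open.
Joint ranges: [-2.75, 2.75], [-0.79, 2.1], [0.01, 2.65], [-1.57, 4.71], [0.07, 3.14], [-2.87, 2.87]. Speed limits (rad/s): [2.22, 2.22, 2.79, 3.14, 3.14, 3.14].

INTERFACE

Orientations are given as a unit quaternion [x, y, z, w].
In Python, from station import r gives the robot as it stands. The module is installed in compiled form; this text tells all that it offers. Calls block until the motion is done:
- r.movep(position, orientation): joint-space move of the TCP to a pose.
- r.servo_line(position, frame=None, max_speed=150): straight line of the TCP; frame=None keeps the orientation; max_speed is the mean speed in mm/s.
- r.movej(angles): joint-space move.
- r.gripper_open() and r.clamp(): open the fingers fully, or close them until they stop; the grip force is fixed at half the most.
- r.sleep(seconds).
- r.solve_ik(position, orientation): joint angles nearest the present ones, or None.
- r.state(): the state.
- r.snapshot(name): name is "side" or "top" or "wrist"; returns (picture, depth): 420x560x3 uint8, blue, green, red; 420x560 float32, mm along the optical axis (not along the pixel's ray), 0 where there is no reading.
- r.camera_params(name): a dict with "fov_y" (degrees; the focal length in pixels is half the picture's height over the tangent of half this angle, whatever the lens; pixels are square), "cx", "cy" (the principal point, pixels), "R" (3x3) and "t" (3): a world point X has camera coordinates R X + t. Camera axes: x right, y down, z forward; pixel columns grow to the right and rows downward; lengths in mm; the calibration is good to about 2 mm. A picture is of the moment at which its call begins: read the wrist's pose just before it. camera_params takes no time and is no camera call; for the wrist camera it gives the pose at the moment of the call.
A pose or a line that the arm cannot do raises r.IKError and nothing moves.
- r.job_done(): hands the job in, once; it reports no verdict.
Trained networks look in the newest picture that a camera, given by its name, has taken for a name from the list of things; names that differ only in an ending like _2 or _b are one class to them, and where a whole thing is asked for, a point or a joint stands for the part that bears it (a point fixed in the world has none). Each returns a list of dicts, best first, with "p" (0 to 1); they miss things now and then, are a little off and sometimes report something else, mostly with a low value. They report only what shows in the picture. A call takes as long as a camera call. They do not tell look-alikes from the thing itself.
- r.regions_of(camera, label): "pixels" (420x560 bool, what is visible of it) and "uv" ([column, row] in pixels, amid what is visible of it).
- r.landmark_of(camera, label): "uv" ([column, row] in pixels: a listed point, or the origin of a listed thing).
The state is a dict: "time": time; "joint_positions": joint angles; "dq": joint speeds; "effort": joint torques, N m; "eef_pos": TCP position; "eef_rot": TCP orientation; "wrist_force": force on the tool from outside, world axes, zero at the start; "torque": the same for the moment, N m; "grip_width": finger opening in mm.
Only numpy, scipy, OpenCV 4.12 (cv2) and the standard library are available. Lean on these libraries where they do the work, as an engineer would, in place of code of your own. Each camera call takes 0.05 s, during which the arm holds its last target. There are 200 camera calls.

## Working session

There is one attempt and no reset: what is moved stays moved. The work goes in short steps, each a Python script; the robot and the scene stay as the last script left them, time stands still between calls to the robot, and variables do not carry over. Pictures are saved under pics/ and viewed, about 8 in all and at most 12, crops included, and the job is handed in when it is done.

```bash
mkdir -p pics; cat > h.py <<'E'
import numpy as np, cv2
from station import r
def cam(n): 
    c=r.camera_params(n); f=210/np.tan(np.radians(c["fov_y"])/2); return f,c["cx"],c["cy"],np.array(c["R"]),np.array(c["t"])
def ray(n,uv,C=None):
    f,cx,cy,R,t=C or cam(n); d=R.T@np.array([(uv[0]-cx)/f,(uv[1]-cy)/f,1]); return -R.T@t,d
def atz(n,uv,z,C=None):
    o,d=ray(n,uv,C); return o+d*(z-o[2])/d[2]
def proj(n,X,C=None):
    f,cx,cy,R,t=C or cam(n); p=R@np.array(X)+t; return np.array([f*p[0]/p[2]+cx,f*p[1]/p[2]+cy])
def cloud(n,depth,C=None):
    f,cx,cy,R,t=C or cam(n); v,u=np.mgrid[:420,:560]; P=np.stack([(u-cx)/f*depth,(v-cy)/f*depth,depth],-1); return (P-t)@R
def down(a): # tool down, jaw x-axis at world angle a
    return np.array([np.cos(a/2),np.sin(a/2),0,0])
E
python3 - <<'E'
from h import *
s=r.state();print(s["time"],s["eef_rot"],s["wrist_force"])
for n in("top","side"):
    p,d=r.snapshot(n);cv2.imwrite(f"pics/{n}0.png",p);np.save(f"{n}0.npy",d)
    c=cam(n);print(n,c[0],(-c[3].T@c[4]).round())
    for l in["jar_a","carrier","jar_in0","swing_post","column_axis","knob_grip","needle_tip","fork_mark"]:
        print(l,[(np.round(x["uv"],1).tolist(),round(x["p"],2)) for x in r.landmark_of(n,l)][:9])
E
```

```text
0.0 [ 8.45915134e-01  5.33317169e-01 -5.51285524e-04  2.82111705e-04] [-0.06565777 -0.00744563  1.00598429]
top 465.3752805411166 [ 260.   44. 1603.]
jar_a [([215.2, 269.0], 0.5), ([225.4, 208.3], 0.44), ([222.9, 250.2], 0.43)]
carrier [([294.0, 225.3], 0.57)]
jar_in0 [([302.6, 212.6], 0.64), ([306.1, 232.3], 0.63), ([289.3, 214.8], 0.63), ([284.9, 225.2], 0.56), ([296.8, 225.7], 0.44), ([372.6, 197.8], 0.3)]
swing_post [([370.8, 195.5], 0.87), ([373.6, 274.1], 0.45)]
column_axis [([301.6, 163.6], 0.94)]
knob_grip [([350.8, 178.2], 0.64)]
needle_tip [([320.7, 161.4], 0.52), ([386.3, 244.9], 0.18)]
fork_mark [([373.3, 272.9], 0.5)]
side 494.5082885174982 [-230. -714.  976.]
jar_a [([176.0, 233.1], 0.71), ([235.6, 204.3], 0.66), ([223.2, 232.5], 0.65), ([346.8, 325.5], 0.59), ([199.8, 225.0], 0.57), ([259.9, 184.7], 0.53)]
carrier [([277.1, 242.6], 0.79), ([263.5, 184.7], 0.69), ([290.1, 237.7], 0.57)]
jar_in0 [([261.6, 237.9], 0.69), ([289.4, 236.1], 0.55), ([273.0, 251.2], 0.46), ([276.0, 231.0], 0.44), ([272.3, 241.7], 0.42)]
swing_post []
column_axis [([320.1, 176.2], 0.83)]
knob_grip [([347.9, 194.6], 0.49), ([275.5, 246.2], 0.27)]
needle_tip [([340.2, 183.4], 0.35)]
fork_mark []
```

View pics/top0.png

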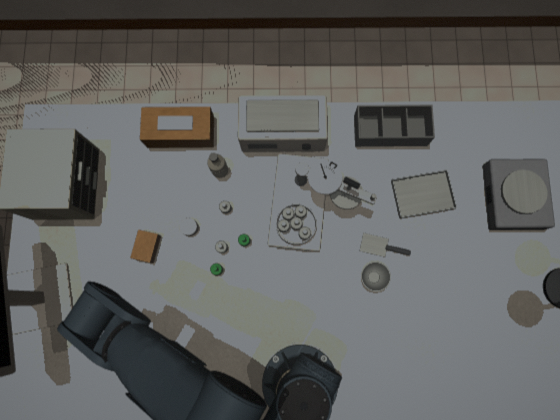

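View pics/side0.png

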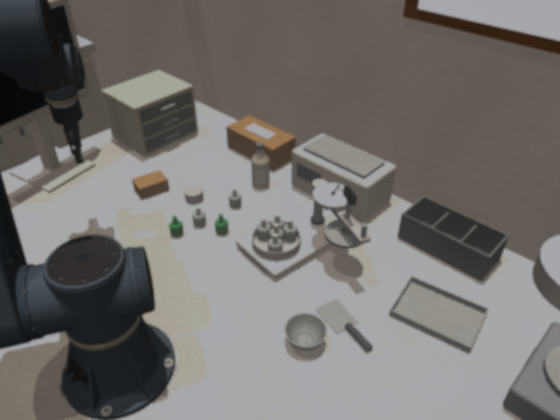

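The top view shows the white jars at about (225,207) and (221,246), with green look-alikes at (244,240) and (216,270). The carrier is at (296,225), with its free places at the upper right and left or bottom. The clamp arm is parked pointing right, with its post at about (372,197). Next I'll take a closer look with the wrist camera.

```bash
python3 - <<'E'
from h import *
for l,uv,z in[("jarhi",(225.3,207),66),("jarlo",(221,245.5),66),("green1",(244,240),66),("green2",(216,270),66),("carrier",(296,225.5),70),("post",(372.5,197.5),186),("col",(301.6,163.6),186)]:
    print(l,atz("top",uv,z).round(1))
f,cx,cy,R,t=cam("wrist");s=r.state()
from scipy.spatial.transform import Rotation as Ro
T=Ro.from_quat(s["eef_rot"]).as_matrix()
print("f",f,"cam in tool",(T.T@(-R.T@t-s["eef_pos"])).round(1),"R",(R@T).round(2))
c=atz("top",(260,226),60)
for h in(400,450,350):
  for a in np.arange(-np.pi,np.pi,np.pi/4):
    q=r.solve_ik([c[0]-60,c[1],h],down(a)); print(h,round(a,2),None if q is None else np.round(q,2))
E
```

```text
jarhi [578.6 242.3  66. ]
jarlo [448.3 254.4  66. ]
green1 [466.  178.3  66. ]
green2 [367.5 269.3  66. ]
carrier [512.8   4.8  70. ]
post [ 580.3 -232.2  186. ]
col [692.1 -12.5 186. ]
f 330.2817366852209 cam in tool [   0.2  -84.9 -142.5] R [[ 1.   -0.   -0.  ]
 [-0.    0.94 -0.33]
 [ 0.    0.33  0.94]]
400 -3.14 None
400 -2.36 [ 0.17  0.07  1.59 -0.    1.48  2.53]
400 -1.57 [ 0.17  0.07  1.59 -0.    1.48  1.74]
400 -0.79 [ 0.17  0.07  1.59 -0.    1.48  0.96]
400 0.0 [ 0.17  0.07  1.59 -0.    1.48  0.17]
400 0.79 [ 0.17  0.07  1.59 -0.    1.48 -0.61]
400 1.57 [ 0.17  0.07  1.59 -0.    1.48 -1.4 ]
400 2.36 [ 0.17  0.07  1.59 -0.    1.48 -2.19]
450 -3.14 None
450 -2.36 [ 0.17  0.06  1.49 -0.    1.59  2.53]
450 -1.57 [ 0.17  0.06  1.49 -0.    1.59  1.74]
450 -0.79 [ 0.17  0.06  1.49 -0.    1.59  0.96]
450 0.0 [ 0.17  0.06  1.49 -0.    1.59  0.17]
450 0.79 [ 0.17  0.06  1.49 -0.    1.59 -0.61]
450 1.57 [ 0.17  0.06  1.49 -0.    1.59 -1.4 ]
450 2.36 [ 0.17  0.06  1.49 -0.    1.59 -2.19]
350 -3.14 None
350 -2.36 [ 0.17  0.1   1.68 -0.    1.37  2.53]
350 -1.57 [ 0.17  0.1   1.68 -0.    1.37  1.74]
350 -0.79 [ 0.17  0.1   1.68 -0.    1.37  0.96]
350 0.0 [ 0.17  0.1   1.68 -0.    1.37  0.17]
350 0.79 [ 0.17  0.1   1.68 -0.    1.37 -0.61]
350 1.57 [ 0.17  0.1   1.68 -0.    1.37 -1.4 ]
350 2.36 [ 0.17  0.1   1.68 -0.    1.37 -2.19]
```

```bash
python3 - <<'E'
from h import *
import pickle
ims=[]
for k,(x,y,z) in enumerate([(465,235,280),(465,-30,310)]):
    r.movep([x,y,z],down(np.pi/2)); r.sleep(.15)
    C=cam("wrist"); p,d=r.snapshot("wrist"); pickle.dump((C,p,d),open(f"w{k}.pkl","wb")); ims.append(p)
    print(r.state()["time"],np.round(r.state()["eef_pos"]))
    for l in["jar_a"] if k==0 else["carrier","jar_in0","swing_post","column_axis","knob_grip","needle_tip","fork_mark"]:
        print(l,[(np.round(x["uv"],1).tolist(),round(x["p"],2)) for x in r.landmark_of("wrist",l)][:9])
    cv2.imwrite(f"pics/w{k}.png",p)
E
```

```text
2.4167 [465. 236. 280.]
jar_a [([295.6, 147.7], 0.83), ([286.5, 247.2], 0.74), ([240.4, 168.2], 0.69), ([311.8, 85.5], 0.6)]
3.7083 [465. -29. 310.]
carrier [([300.0, 205.2], 0.87)]
jar_in0 [([283.8, 177.5], 0.94), ([338.4, 201.1], 0.8), ([288.6, 231.4], 0.76), ([301.3, 203.0], 0.72), ([320.3, 227.8], 0.64)]
swing_post [([66.1, 316.2], 0.63), ([204.1, 398.0], 0.43)]
column_axis [([293.0, 393.7], 0.59)]
knob_grip []
needle_tip []
fork_mark [([204.5, 397.7], 0.4), ([486.4, 142.4], 0.35)]
```

View pics/w0.png

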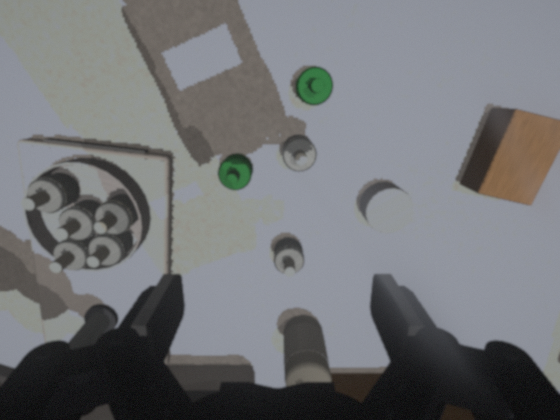

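View pics/w1.png

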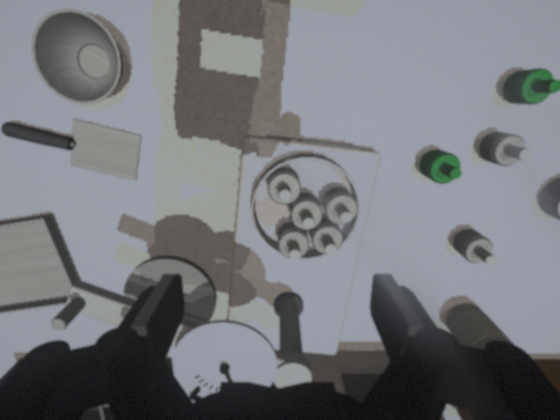

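w0 shows the target jars' knob tops at (301,157) and (290,266). w1 shows the carrier's filled places at (284,177), (342,208), (306,213), (294,240) and (327,238). The free places are at the upper right, about (325,180), and the left, about (268,212). I'll get precise positions from the depth images.

```bash
python3 - <<'E'
from h import *
import pickle
def blobs(k,zlo,zhi,box):
    C,p,d=pickle.load(open(f"w{k}.pkl","rb")); W=cloud(None,d,C); z=W[...,2]
    m=(d>0)&(z>zlo)&(z<zhi)&(W[...,0]>box[0])&(W[...,0]<box[1])&(W[...,1]>box[2])&(W[...,1]<box[3])
    n,L,S,_=cv2.connectedComponentsWithStats(m.astype(np.uint8))
    for i in range(1,n):
        if S[i,4]>20:
            q=W[L==i]; a,b=q.min(0),q.max(0); print(k,S[i,4],"mean",q.mean(0).round(1),"mid",((a+b)/2).round(1),"ext",(b-a).round(1),"bgr",p[L==i].mean(0).round())
    
print("table knobs");blobs(0,60,72,(330,640,150,300)); 
print("table bodies");blobs(0,36,44,(330,640,150,300))
print("carr knobs");blobs(1,95,108,(430,600,-80,90)); blobs(0,95,108,(430,600,-80,90))
print("bodies");blobs(1,70,79,(430,600,-80,90))
print("rim");blobs(1,55,64,(430,600,-80,90))
print("post top");blobs(1,193,206,(500,700,-300,-150))
C,p,d=pickle.load(open("w1.pkl","rb"));W=cloud(None,d,C)
q=W[(d>0)&(abs(W[...,2]-188)<6)];print("dial",len(q),q.min(0),q.max(0))
q=W[(d>0)&(abs(W[...,2]-164)<6)];print("arm",len(q),q.min(0),q.max(0))
q=W[(d>0)&(abs(W[...,2])<8)];print("table z",np.median(q[:,2]))
E
```

```text
table knobs
0 160 mean [371.8 276.5  65.4] mid [372.1 276.4  64.1] ext [13.3 13.2  7.1] bgr [ 65. 112.  54.]
0 135 mean [446.4 261.5  65.3] mid [446.5 261.5  63.6] ext [13.6 13.   7.2] bgr [121. 122. 120.]
0 128 mean [469.5 185.2  65.3] mid [470.  185.2  64.4] ext [13.9 13.3  7.4] bgr [ 61. 102.  53.]
0 110 mean [584.4 251.2  65.1] mid [584.8 251.3  63.6] ext [13.4 12.5  7. ] bgr [127. 127. 125.]
table bodies
0 932 mean [371.7 276.   39.4] mid [371.8 276.7  39.3] ext [39.  39.6  6.6] bgr [ 67. 108.  57.]
0 745 mean [445.4 261.2  39.5] mid [446.7 261.5  40. ] ext [38.7 38.7  7.8] bgr [109. 109. 109.]
0 683 mean [467.9 186.   39.4] mid [470.  185.1  40. ] ext [39.1 38.5  7.8] bgr [62. 98. 54.]
0 506 mean [581.  250.9  39.6] mid [584.7 251.   40. ] ext [38.5 39.3  7.7] bgr [115. 116. 115.]
carr knobs
1 127 mean [486.2 -20.3 100.5] mid [486.9 -20.4  99. ] ext [13.7 13.5  7.5] bgr [144. 143. 140.]
1 124 mean [512.1  48.9 100.3] mid [512.8  49.2  99. ] ext [13.5 13.7  6.6] bgr [139. 138. 135.]
1 120 mean [519.1   6.8 100.4] mid [519.5   6.9  98.7] ext [13.1 13.2  7.5] bgr [138. 138. 135.]

[... 1465 characters left out ...]
 mean [501.8   7.9  59.5] mid [503.4   9.3  59.4] ext [ 7.3 25.4  8.4] bgr [71. 71. 70.]
1 28 mean [534.1  32.1  59.7] mid [534.4  32.2  59.5] ext [ 2.6 14.3  8.7] bgr [73. 73. 72.]
1 49 mean [544.2 -16.4  59.8] mid [547.  -14.7  59.3] ext [13.7 24.2  8.3] bgr [63. 63. 63.]
1 91 mean [584.7  18.9  58.7] mid [583.8  18.3  58.2] ext [ 8.5 36.9  6. ] bgr [115. 112. 110.]
post top
1 220 mean [ 580.2 -229.3  198.3] mid [ 581.2 -230.4  197.1] ext [13.9 13.1  7.7] bgr [106. 106. 105.]
dial 1606 [ 574.00751771 -234.00208877  182.00137992] [689.97836738 -29.1131512  193.94175306]
arm 2590 [ 563.18089662 -246.70618742  158.066331  ] [692.46144728  10.24158436 169.98539317]
table z -0.18016172671411396
```

```bash
cat >> h.py <<'E'
from scipy.optimize import minimize
def place(c,js,th):
    p0=c+43*np.array([np.cos(th),np.sin(th)])
    f=lambda p:-min([66-np.hypot(*(p-c))-20]+[np.hypot(*(p-j))-40 for j in js])
    m=minimize(f,p0,method="Nelder-Mead"); return m.x,-m.fun
def wblobs(zlo,zhi,box,name=None,amin=20):
    C=cam("wrist");p,d=r.snapshot("wrist")
    if name: cv2.imwrite(f"pics/{name}.png",p)
    W=cloud(None,d,C); z=W[...,2]
    m=(d>0)&(z>zlo)&(z<zhi)&(W[...,0]>box[0])&(W[...,0]<box[1])&(W[...,1]>box[2])&(W[...,1]<box[3])
    n,L,S,_=cv2.connectedComponentsWithStats(m.astype(np.uint8)); out=[]
    for i in range(1,n):
        if S[i,4]>amin:
            q=W[L==i]; a,b=q.min(0),q.max(0); out.append(((a+b)/2,b-a,S[i,4]))
    return out,W,d,p
def touch(xy,z0,z1,lim=4,step=1.):
    """lower in steps until the wrist feels it"""
    f0=np.array(r.state()["wrist_force"]); z=z0
    while z>z1:
        z-=step; r.servo_line([*xy,z],max_speed=40); f=np.array(r.state()["wrist_force"])-f0
        if abs(f[2])>lim or np.hypot(*f[:2])>lim: break
    print("touch z",z,"df",f.round(1)); return z
E
python3 - <<'E'
from h import *
c=np.array([519.5,7.]);js=np.array([[486.9,-20.4],[512.8,49.2],[519.5,6.9],[552.6,33.8],[559.6,-8.5]])
for th in(160,-80): print(th,place(c,js,np.radians(th)))
P0=place(c,js,np.radians(160))[0]
a=np.radians(70);q=down(a);J=[584.7,251.2]
r.movep([*J,120],q); r.servo_line([*J,45]); r.clamp(); s=r.state();print(s["grip_width"],s["time"],np.round(s["wrist_force"],1))
r.servo_line([*J,185]); r.movep([*P0,185],q); r.sleep(.2)
s=r.state();print(s["grip_width"],s["time"],np.round(s["wrist_force"],1),np.round(s["eef_pos"],1))
b,W,d,p=wblobs(95,107,(430,620,-80,90),"hold0")
for x in b:print(x)
E
```

```text
160 (array([479.30007235,  22.21314627]), np.float64(3.017747813701213))
-80 (array([526.73120876, -35.71740913]), np.float64(2.674863845481873))
11.702185510376149 6.725 [-1.1  1.2  3.3]
11.611055497183946 9.0 [-0.1 -0.  -0.6] [479.8  23.  184.8]
(array([486.62439537, -19.75687641,  98.90752023]), array([14.02920976, 13.12672976,  7.63685017]), np.int32(279))
(array([512.7405925 ,  49.66361876,  98.96117545]), array([13.69787761, 13.64234062,  7.53856571]), np.int32(285))
(array([552.87143763,  38.52916929,  98.88312257]), array([12.64713836,  5.55417698,  7.11654676]), np.int32(91))
(array([561.8241304 ,  -8.13805665, 100.38128778]), array([10.29262987, 13.7272862 ,  3.42680605]), np.int32(95))
```

View pics/hold0.png

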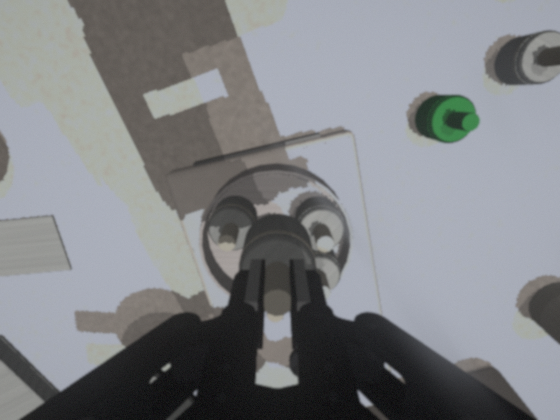

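The jar is held upright, with its body at about (278,245), above the free place between its neighbours. I'll check its offset with a cylinder fit, then lower it.

```bash
cat >> h.py <<'E'
def heldfit(xy,zl,zh):
    C=cam("wrist");_,d=r.snapshot("wrist");W=cloud(None,d,C)
    m=(d>0)&(W[...,2]>zl)&(W[...,2]<zh)&(np.hypot(W[...,0]-xy[0],W[...,1]-xy[1])<26); q=W[m][:,:2]
    g=minimize(lambda c:np.abs(np.hypot(*(q-c).T)-20).mean(),xy,method="Nelder-Mead"); return g.x,g.fun,len(q)
E
python3 - <<'E'
from h import *
s=r.state();xy=np.array(s["eef_pos"][:2])
for z in((150,160),(160,170),(150,172)):print(heldfit(xy,*z))
print(xy)
E
```

```text
(array([480.68971055,  22.72206565]), np.float64(0.15689346381971042), 390)
(array([480.57539677,  22.59640612]), np.float64(0.15654670471501533), 447)
(array([480.50737272,  22.49496276]), np.float64(0.1497872825871149), 899)
[479.65361337  22.85833913]
```

```bash
python3 - <<'E'
from h import *
P=[478.2,22.3]
r.servo_line([*P,185]); r.servo_line([*P,90],max_speed=80); r.sleep(.2); print(np.round(r.state()["eef_pos"],1))
touch(P,88,77)
r.gripper_open(); r.sleep(.1); r.servo_line([*P,190]); print(r.state()["time"])
q=down(np.radians(10));J=[446.6,261.5]
r.movep([*J,120],q); r.servo_line([*J,45]); r.clamp(); print(r.state()["grip_width"])
r.servo_line([*J,185]); T=[526.7,-35.5]; r.movep([*T,185],q); r.sleep(.3)
s=r.state();print(s["grip_width"],s["time"],np.round(s["eef_pos"],1))
b,W,d,p=wblobs(95,107,(430,620,-80,90),"hold1")
for x in b:print(x[0].round(1),x[1].round(1))
for z in((150,160),(160,170),(150,172)):print(heldfit(np.array(T),*z))
E
```

```text
[478.4  22.3  90.3]
touch z 80.0 df [-0.7  0.5  4.5]
14.6833
11.629516567088915
11.83004189438165 19.9333 [526.7 -34.8 185. ]
[513.3  50.  100.8] [13.5 13.6  5. ]
[479.4  23.1  98.7] [13.9 13.6  7.4]
[553.2  34.8  98.9] [13.3 13.9  7.4]
[520.3   7.6  98.8] [13.4 14.   7.2]
[487.2 -19.4  98.7] [13.7 14.   7.4]
[560.5  -7.2  98.7] [13.7 13.8  7.3]
(array([526.64974544, -34.38505981]), np.float64(0.15460423149799246), 383)
(array([526.65756701, -34.55007967]), np.float64(0.14943005498691794), 444)
(array([526.63709041, -34.63529968]), np.float64(0.156140794965953), 876)
```

View pics/hold1.png

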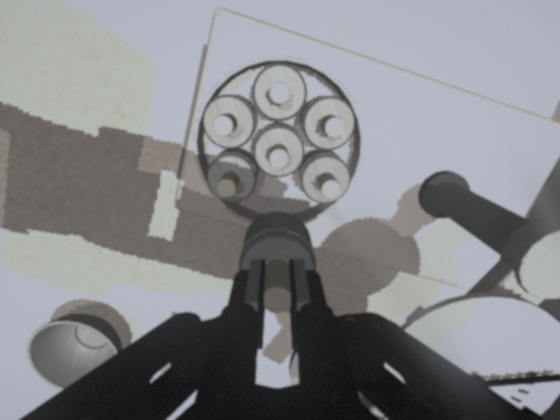

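```bash
python3 - <<'E'
from h import *
js=np.array([[513.3,50],[479.4,23.1],[553.2,34.8],[520.3,7.6],[487.2,-19.4],[560.5,-7.2]])
c=np.array([520.1,7.6]); t,cl=place(c,js,np.radians(-80)); print(t,cl)
held=np.array([526.65,-34.5]); P=np.array([526.7,-35.5])+ (t-held)+[0,.0]
e=np.array(r.state()["eef_pos"][:2]); P=e+(t-held); print(e,P)
r.servo_line([*P,185]); r.servo_line([*P,90],max_speed=80); r.sleep(.2); print(np.round(r.state()["eef_pos"],1))
touch(P,88,77)
r.gripper_open(); r.sleep(.1); r.servo_line([*P,270]); r.sleep(.2)
b,W,d,p=wblobs(90,110,(430,620,-90,90),"placed")
for x in b:print(x[0].round(1),x[1].round(1))
print(r.state()["time"])
# post from above, camera looking at it
post=np.array([581.2,-230.4]);a=np.radians(-23.5)
r.movep([*post,275],down(a)); r.sleep(.2); print(np.round(r.state()["eef_pos"],1),r.state()["time"])
b,W,d,p=wblobs(190,206,(530,630,-290,-180),"post")
for x in b:print(x[0].round(1),x[1].round(1),x[2])
E
```

```text
[527.32818223 -34.80494439] 2.9834226521798826
[526.72295109 -35.34156737] [527.40113332 -35.64651175]
[527.6 -35.7  90.3]
touch z 80.0 df [-0.5 -0.3  4.6]
[513.2  50.2 100.8] [13.2 13.4  3.5]
[479.6  23.   96.9] [13.7 13.5 12. ]
[553.4  35.1  96.5] [13.7 13.4 12.6]
[520.1   8.   96.9] [13.3 13.2 11.9]
[487.1 -19.3  96.4] [13.6 13.5 12.5]
[560.3  -7.   96.4] [13.5 13.6 12.4]
[527.8 -34.4  96.6] [13.5 13.9 12.5]
26.3917
[ 581.3 -228.9  275.3] 27.4167
[ 582.5 -230.2  195.8] [13.4 13.7 11.1] 334
```

View pics/placed.png

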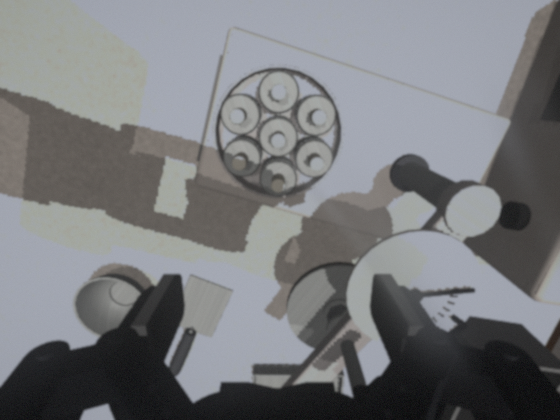

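All seven jars stand upright in the carrier, with equal knob heights and the new ones at (239,160) and (277,180). Next I'll swing the arm.

```bash
cat > swing.py <<'E'
from h import *
from scipy.optimize import fsolve
post=np.array([581.9,-230.3]);car=np.array([520.1,7.8])
col=fsolve(lambda c:[np.hypot(*(c-post))-240,np.hypot(*(c-car))-160],[680,-10])
ph0=np.arctan2(*(post-col)[::-1]);phc=np.arctan2(*(car-col)[::-1]);print("col",col.round(1),"swing to carrier",(ph0-phc)%(2*np.pi))
P=lambda s,z=171:np.array([*(col+240*np.array([np.cos(ph0-s),np.sin(ph0-s)])),z])
Q=lambda s:down(ph0+np.pi/2-s)
E
python3 - <<'E'
from swing import *
r.movep([*post,230],Q(0)); r.servo_line(P(0),max_speed=100); r.clamp(); s=r.state();print(s["grip_width"],np.round(s["wrist_force"],1),s["time"])
for k in np.arange(.1,1.21,.1):
    r.servo_line(P(k),Q(k),max_speed=110)
s=r.state();print(s["time"],np.round(s["wrist_force"],1),np.round(s["eef_pos"]-P(1.2),1))
f0=np.array(s["wrist_force"])
for k in np.arange(1.21,1.34,.01):
    r.servo_line(P(k),Q(k),max_speed=60); f=np.array(r.state()["wrist_force"]); t=np.array([np.sin(ph0-k),-np.cos(ph0-k),0]); print(round(k,2),f.round(1),round(f@t,1))
    if f@t<-14: break
print(r.state()["time"],r.state()["grip_width"])
E
```

```text
col [679.  -10.8] swing to carrier 1.2708890321060888
12.110511369380015 [-0.8 -0.   2.9] 29.175
33.575 [4.4 0.4 5. ] [ 1.1 -0.3  0.2]
1.21 [5.3 0.6 3.7] 0.9
1.22 [6.1 0.3 4. ] 0.7
1.23 [5.  0.4 3.7] 0.8
1.24 [5.3 0.7 4.7] 1.2
1.25 [5.8 0.9 3.6] 1.4
1.26 [5.  0.8 3.9] 1.3
1.27 [ 5.7 -1.   4.5] -0.4
1.28 [  2.2 -22.3   6.1] -21.9
35.575 12.032062146317397
```

The arm met a hard stop at the pose where it points at the carrier. I'll let go and look at the knob and dial.

```bash
cat > look.py <<'E'
from h import *
import pickle
def look(name):
    r.movep([612,0,330],down(np.pi/2)); r.sleep(.15)
    C=cam("wrist");p,d=r.snapshot("wrist"); pickle.dump((C,p,d),open(name+".pkl","wb")); cv2.imwrite(f"pics/{name}.png",p)
    for l,z in[("knob_grip",None),("needle_tip",None),("fork_mark",None)]:
        for x in r.landmark_of("wrist",l)[:2]: print(l,np.round(x["uv"],1),round(x["p"],2))
    print(r.state()["time"]); return C,p,d
E
python3 - <<'E'
from swing import *
from look import look
# ease back the press, then release and lift
r.servo_line(P(1.272),Q(1.272),max_speed=60); print(np.round(r.state()["wrist_force"],1))
r.gripper_open(); r.sleep(.1); e=r.state()["eef_pos"]; r.servo_line([e[0],e[1],330],max_speed=200)
C,p,d=look("d0"); cv2.imwrite("pics/d0z.png",cv2.resize(p[:330,120:440],None,fx=2,fy=1.8*1.0))
W=cloud(None,d,C);z=W[...,2];
m=(d>0)&(abs(W[...,1])<120)&(W[...,0]>400)
print(np.histogram(z[m],bins=np.arange(150,240,4)))
E
```

```text
col [679.  -10.8] swing to carrier 1.2708890321060888
[ 4.9 -5.   4. ]
knob_grip [288.3  82.6] 0.92
needle_tip [236.2 210.2] 0.56
fork_mark [222.8 168.7] 0.75
40.6667
(array([6114,   19,   93, 2353, 1197,    0,    0, 8278, 2251,  399,    0,
          0,    0,    0,    0,    0,    0,    0,    0,    0,    0,    0]), array([150, 154, 158, 162, 166, 170, 174, 178, 182, 186, 190, 194, 198,
       202, 206, 210, 214, 218, 222, 226, 230, 234, 238]))
```

View pics/d0.png

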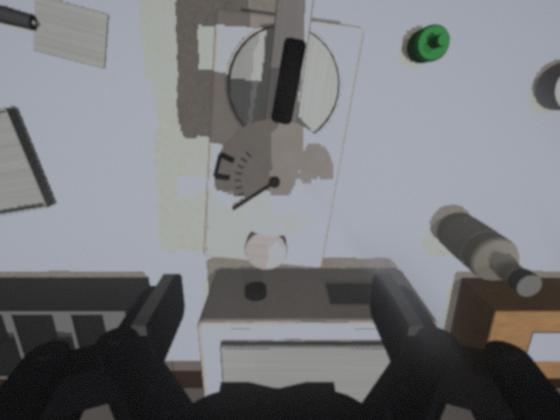

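In d0 the arm lies over the carrier. The knob bar runs from (292,40) to (284,122). The dial centre is at (275,182), the needle tip at (235,209) and the fork gap at about (223,168). I'll compute the angles from these.

```bash
cat > meas.py <<'E'
from h import *
import pickle
def dark(name):
    C,p,d=pickle.load(open(name+".pkl","rb")); W=cloud(None,d,C); g=p.max(2)
    m=((g<60)).astype(np.uint8); m[260:]=0; m[:,:190]=0; m[:,360:]=0
    n,L,S,c=cv2.connectedComponentsWithStats(m)
    for i in np.argsort(-S[1:,4])[:6]+1:
        if S[i,4]<25: continue
        q=W[(L==i)&(d>0)]; 
        if len(q)<10: print(S[i],"no depth");continue
        zt=np.median(q[:,2]); ys,xs=np.nonzero(L==i)
        rc=cv2.minAreaRect(q[abs(q[:,2]-zt)<6][:,:2].astype(np.float32)); print(S[i].tolist(),"z",zt.round(1),np.percentile(q[:,2],[5,95]).round(1),"rect",np.round(rc[0],1),np.round(rc[1],1),round(rc[2],1))
    q=W[90:240,200:340].reshape(-1,3)
    print("dial z hist",np.histogram(q[:,2],bins=np.arange(176,194,1)))
    return C
def ang(C,ctr,tip,zc):
    v=(atz(None,tip,zc,C)-atz(None,ctr,zc,C))[:2]; return np.arctan2(v[1],v[0]),np.hypot(*v)
E
python3 - <<'E'
from meas import *
C=dark("d0")
for n,t in(("needle",(235,209)),("fork",(222.8,168.7))):print(n,ang(C,(275,182),t,190))
for uv in((275,182),):print(atz(None,uv,190,C).round(1))
print(atz(None,(288.3,82.6),200,C).round(1))
E
```

```text
[271, 38, 34, 85, 1705] z 247.5 [246.  248.7] rect [520.6   7.2] [13.4 50.6] 79.3
[215, 153, 19, 27, 158] z 186.8 [185.1 187.9] rect [588.4 -46.3] [12.2 23.1] 73.1
[245, 178, 34, 23, 106] z 187.1 [185.8 188.2] rect [610.5 -12.8] [ 8.2 35.3] 40.9
dial z hist (array([   0,    0,   10,  209, 2543, 5516, 2030,  131,   18,   72,  211,
        158,   30,    0,    0,    0,    0]), array([176, 177, 178, 179, 180, 181, 182, 183, 184, 185, 186, 187, 188,
       189, 190, 191, 192, 193]))
needle (np.float64(-0.9636341806006997), np.float64(44.21584542855903))
fork (np.float64(-1.8278427363591194), np.float64(46.91434337602387))
[601.3  -1.2 190. ]
[519.6   9.3 200. ]
```

```bash
python3 -c "
import cv2;p=cv2.imread('pics/d0.png');cv2.imwrite('pics/d0c.png',cv2.resize(p[10:240,180:360],None,fx=2.6,fy=2.6,interpolation=cv2.INTER_CUBIC))"
```

```text
(no output)
```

View pics/d0c.png

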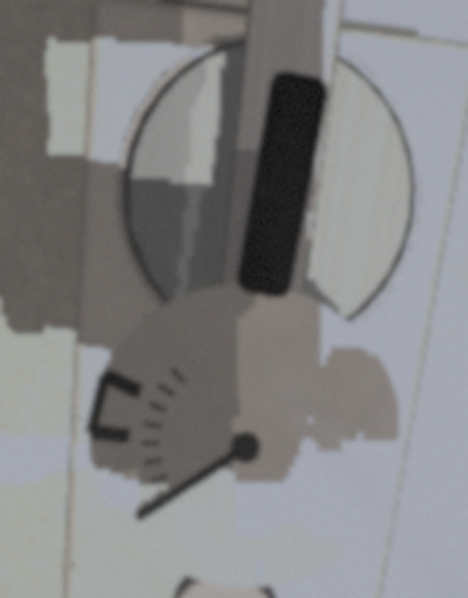

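```bash
cat > turn.py <<'E'
from h import *
K=np.array([520.6,7.2]); A0=np.radians(79.3)
def turn(t0,t1,z,step=.35):
    n=max(1,int(np.ceil(abs(t1-t0)/step)))
    for t in np.linspace(t0,t1,n+1)[1:]:
        r.movej(r.solve_ik([*K,z],down(A0-t))); s=r.state()
        print(round(t,2),"F",np.round(s["wrist_force"],1),"M",np.round(s["torque"],2),"z",round(s["eef_pos"][2],1),"t",round(s["time"],2),"w",round(s["grip_width"],1))
E
python3 - <<'E'
from turn import *
r.movep([*K,275],down(A0)); r.servo_line([*K,221],max_speed=100); r.clamp()
s=r.state();print(s["grip_width"],np.round(s["wrist_force"],1),np.round(s["torque"],2),s["time"])
turn(0,.3,221,.15)
E
```

```text
12.906932237265341 [-2.3 -2.8  4.2] [-0.31  0.33  0.1 ] 42.5167
0.15 F [-2.4 -2.7  5.7] M [-0.49  0.46 -0.11] z 221.3 t 42.78 w 13.1
0.3 F [-2.  -2.7  5. ] M [-0.47  0.43 -0.13] z 221.3 t 43.05 w 13.2
```

```bash
python3 - <<'E'
from turn import *
import pickle
turn(.3,1.85,221,.4); r.sleep(.1)
C=cam("wrist");p,d=r.snapshot("wrist");pickle.dump((C,p,d),open("t1.pkl","wb"));cv2.imwrite("pics/t1.png",p)
for l in("needle_tip","fork_mark"):print(l,[(np.round(x["uv"],1),x["p"]) for x in r.landmark_of("wrist",l)[:2]])
E
```

```text
0.69 F [-1.9 -3.2  5.3] M [-0.55  0.37 -0.19] z 221.3 t 43.51 w 13.3
1.08 F [-2.9 -3.3  5.3] M [-0.57  0.47 -0.11] z 221.3 t 43.97 w 13.3
1.46 F [-3.  -2.6  4.4] M [-0.52  0.48 -0.08] z 221.3 t 44.42 w 12.9
1.85 F [-4.  -3.8  5.3] M [-0.59  0.49 -0.07] z 221.3 t 44.88 w 13.0
needle_tip [(array([425.9, 261.7]), 0.59)]
fork_mark [(array([409.6, 261.5]), 0.79), (array([278.1, 296.5]), 0.21)]
```

View pics/t1.png

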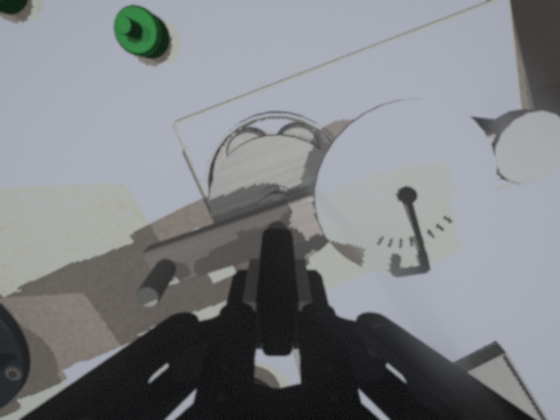

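```bash
python3 - <<'E'
from meas import *
C,p,d=pickle.load(open("t1.pkl","rb"))
for zc in(177,187):
    print(zc,[ang(C,(406.5,194),t,zc) for t in((425,263),(409.6,261.5))])
cv2.imwrite("pics/t1c.png",cv2.resize(p[170:300,350:480],None,fx=4,fy=4,interpolation=cv2.INTER_CUBIC))
E
```

```text
177 [(np.float64(-1.6637577658697313), np.float64(49.00196685839482)), (np.float64(-1.8609204523933007), np.float64(45.30717679114451))]
187 [(np.float64(-1.6637577658697336), np.float64(46.377288725887205)), (np.float64(-1.8609204523933016), np.float64(42.880401626934926))]
```

View pics/t1c.png

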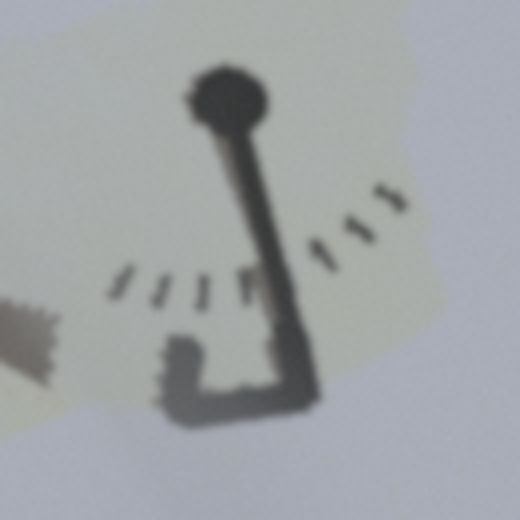

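```bash
python3 - <<'E'
from turn import *
import pickle
turn(1.85,2.13,221); r.sleep(.1)
r.gripper_open(); r.sleep(.1); r.servo_line([*K,290],max_speed=120); r.sleep(.2)
from look import look
C,p,d=look("d1")
cv2.imwrite("pics/d1c.png",cv2.resize(p[10:240,180:360],None,fx=2.6,fy=2.6,interpolation=cv2.INTER_CUBIC))
E
```

```text
2.13 F [-2.6 -3.3  5.9] M [-0.61  0.52 -0.1 ] z 221.3 t 45.51 w 12.6
knob_grip [286.6  84.6] 0.67
needle_tip [226.7 168. ] 0.58
fork_mark [226.5 166.3] 0.6
49.675
```

View pics/d1c.png

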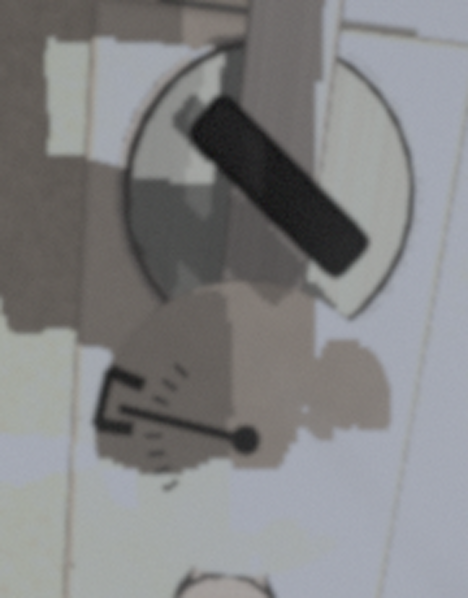

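The needle tip at (121,408) stands between the prongs, whose mid-line passes at about (121,403). That is roughly 0.04 rad off centre with ±0.15 rad available. The arm is unmoved and the gripper is clear, so I'm handing in.

```bash
python3 -c "
from station import r
r.job_done();print(r.state()['time'])"
```

```text
the job is handed in; nothing more can be done
the job is handed in; nothing more can be done
```

The job is done and handed in at about 50 s of the 72 s allowed; the hand-in call gives no verdict.

- **Jars:** I stood the two steel jars in the free places at 0 and 120 degrees. Before I swung the arm, the wrist camera showed all seven upright in the carrier, and depth put all seven knob tops at about the same height. I did not grip or move the green look-alikes or the other bench items.
- **Clamp arm:** I swung it until it met a hard stop at about 22 N, then eased off with about 5 N still against the stop before letting go. My measured swing was about 1.27 rad, against the stated 1.30. I put the difference down to measurement error, since the arm pointed at the carrier's centre and stopped sharply there.
- **Tension knob:** I turned it 2.13 rad clockwise and let go. The last picture shows the needle inside the gap, about 0.04 rad short of the middle, with about 0.15 rad to either prong. The arm had not moved and the gripper was clear.

The wrist force stayed far below its limit at every reading. I did not look again at the jars under the pad after clamping.

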